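Pin the ski vise's strap to its lug

ROBOT

A 6-joint arm with a two-finger parallel gripper is mounted at the origin on the work surface. World frame = base frame: x ahead of the robot, y to its left, z up, the work surface at z = 0. Lengths are in m, angles in degrees, forces in N, time in s.
With the tool pointing down it reaches from about 0.35 to 0.875 m from the base axis. Payload 4.2 kg.
Tool frame: the origin (TCP) lies at the centre of the arm's flange, where the gripper is bolted on; the fingertips stand 182 mm ahead of it and the grasp point (between the pads) lies 164 mm ahead of it (r.nose_length is the distance from the TCP to the fingertips, in m); z points along the fingers, y is the line along which they close (so a half turn about z gives the same grasp; the last joint's range is limited). The gripper opens to 87 mm and grips with 3 to 60 N. Pads are 19 mm wide; open, the fingers measure 117 mm over their backs; the gripper's body (75 mm by 190 mm) begins 51 mm behind the grasp point.
Start: joints at [88.957, 22.042, 0.453, 0, -68.411, -14.817], TCP at [0.171, 0.601, 0.405] pointing down, gripper open.
Joint ranges: [-179.83, 179.83], [-69.29, 118.12], [-61.27, 80.66], [-181.25, 117.63], [-171.15, -9.14], [-177.46, 177.46]. Speed limits (degrees/s): [159.86, 159.86, 180, 180, 180, 180].

INTERFACE

Orientations are given as a 3x3 rotation matrix whose columns are the frame's x, y, z axes.
In Python, from station import r, vision gives the robot as it stands. The module is installed in compiled form; this text tells all that it offers.
- The arm moves only by the shell command python3 -m creep 'ROWS'. ROWS is JSON, a list of rows, each a list of 7 numbers: the opening, from -1 (shut) to 1 (fully open), then the shift along the tool's x, y, z in mm, then the turn, a rotation vector about the tool's x, y, z in degrees. A call has 1 to 8 rows; each row is the pose to reach, as a shift and turn from the pose commanded when the call began, along the tool's axes at that moment; what a row does not reach only later rows make up. A row lasts 1/12 s, in which the tool goes at most 41.7 mm and 7.16 degrees, less where a joint would pass 70% of its speed; a pose out of reach is approached as far as the arm can. A call with a gripper value outside its range is refused whole. The fingers move at their own pace and stop on an object; the grip force is fixed at half the most. Time passes only in rows, so rows that repeat a pose let the fingers close. It gives the time, the measured TCP pose, the force, the opening and the grip force at its end, in the units of the state.
- r.sense(): the state, without advancing time (a new reading comes with each control period).
- vision.capture(name): name is "side" or "top"; returns (picture, depth): 420x560x3 uint8, red, green, blue; 420x560 float32, m along the optical axis (not along the pixel's ray), 0 where there is no reading.
- vision.camera_model(name): a dict with "vertical_fov" (degrees; the focal length in pixels is half the picture's height over the tangent of half this angle, whatever the lens; pixels are square), "cx", "cy" (the principal point, pixels), "distortion" ([k1, k2, p1, p2, k3] as OpenCV has them; the pictures are not rectified), "extrinsics" (4x4, takes a point from camera to world coordinates). Camera axes: x right, y down, z forward; pixel columns grow to the right and rows downward; lengths in m; the calibration is good to about 2 mm. A picture is of the moment at which its call begins. camera_model takes no time and is no camera call.
- r.finish_job(): hands the job in; it is judged then, once.
Trained networks look in the newest picture that a camera, given by its name, has taken for a name from the list of things; names that differ only in an ending like _2 or _b are one class to them, and where a whole thing is asked for, a point or a joint stands for the part that bears it (a point fixed in the world has none). Each returns a list of dicts, best first, with "conf" (0 to 1); they miss things now and then, are a little off and sometimes report something else, mostly with a low value. They report only what shows in the picture. A call takes as long as a camera call.
- vision.find_in(camera, thing): "uv" ([column, row] in pixels, amid what is visible of it).
- vision.cut_out(camera, thing): "region" (420x560 bool, what is visible of it) and "uv" ([column, row] in pixels, amid what is visible of it).
The state is a dict: "time_s": time; "joints": joint angles; "joint_velocities": joint speeds; "effort": joint torques, N m; "tcp_pos": TCP position; "ee_rot": TCP orientation; "wrist_force": force on the tool from outside, world axes, zero at the start; "moment": the same for the moment, N m; "gripper_width": opening from 0.0 (shut) to 1.0 (fully open); "gripper_force": force on a finger pad.
Only numpy, scipy, OpenCV 4.12 (cv2) and the standard library are available. Lean on these libraries where they do the work, as an engineer would, in place of code of your own. Each camera call takes 0.05 s, during which the arm holds its last target. There are 200 camera calls.

TASK

Take the pin with the round grip out of the wooden pin rack and fit it down through the eye of the ski vise's swinging strap and on through the lug hole hidden underneath, until its collar sits flush on the strap, then let go. The strap has swung out of line with the lug, so once the pin is in the eye, swing the strap with it and feel for the lug hole with the pin's tip. Leave the square-gripped short pin and the other things on the bench where they are.

Things in the scene. Friction and masses are not known exactly. Their poses are not given: they have to be found in the camera images.
- vise: Ski vise, fixed: pine base 290 x 170 mm, 12 mm thick. Origin: on the bench surface, on the strap pivot's vertical axis; z up. The strap reaches from the pivot towards the vise's -x. Jaw blocks 72 mm high stand at x = +45 mm; the pivot bolt is 66 mm high. A 43 mm high pine frame encloses the lug on three sides, below the strap.
- lug_top (a point): Middle of the top face (42 mm above the bench) of the lug, a fixed dark steel plate 12 mm thick under the strap's end. Its vertical 14 mm hole (1.5 mm bevel, free below to 12 mm height) lies 140 mm from the pivot, like the eye, but NOT at this point: it meets the eye at a strap value unknown, from -0.06 to 0.05, always below the start value. The strap hides it; elsewhere the lug is flat.
- strap (a joint): Swing of the strap about the vertical axis at the vise's origin, rad. 0: strap along the vise's -x; positive is counter-clockwise from above (its end moves to the vise's -y). Range -0.16 to 0.18, starts between 0.08 and 0.15. No spring: it stays where left; about 1 N at the eye moves it.
- eye (a point): Centre of the eye (upper knuckle) at the strap's top face, 56 mm above the bench: a vertical through hole of 14 mm diameter with 1.5 mm bevel, 140 mm from the pivot, in the middle of the strap's flat steel end plate (70 x 90 mm, 12 mm thick; 2 mm gap to the lug below). z is up.
- rack: Wooden pin rack, a fixed block 60 x 140 x 50 mm (along its x, y, z), origin at the centre of its underside on the bench. Two holes (14 mm wide, 44 mm deep, vertical) at y = -38 and +38 mm hold the two pins upright, their collars resting on its top. Which pin is in which hole varies.
- pin_grip (a point): Centre of the pin's round grip, where to take it. Plain aluminium pin, 90 mm long, about 80 g: shank 12 mm diameter, 40 mm long, tapered tip (8 mm at the end); then a collar 30 mm diameter, 6 mm thick; then a round grip 22 mm diameter, 44 mm long. This point is 28 mm above the collar's underside, 68 mm above the tip. z runs from tip to grip.
- pin_collar (a point): Centre of the underside of the pin's collar, 40 mm above the tip, on the pin's axis.
- pin_tip (a point): The end of the pin's shank, on its axis.
- stub_grip (a point): Centre of the square grip (20 x 20 x 44 mm) of the short pin, which stands in the rack's other hole and stays there; its shank (22 mm) is too short for the job. Both pins' grips end 100 mm above the bench while in the rack.
- sander_mid (a point): Centre of a beech sanding block, 110 x 60 x 35 mm, loose.
- jar_mid (a point): Centre of a green glass wax jar, 60 mm diameter, 75 mm high, loose.
- pick_mid (a point): Middle of the handle of an aluminium groove pick lying flat, 155 x 26 x 6 mm, loose.
- gummi_mid (a point): Centre of a red rubber edge gummi, 65 x 40 x 18 mm, loose.
- cork_mid (a point): Centre of a cork block, 90 x 50 x 30 mm, loose.
- brush_mid (a point): Centre of a brush lying bristles down, 130 x 50 x 38 mm, loose.

How it is judged:
By the outcome, as a careful person would: the job done as asked, in the order asked, and still so for the second after the job is handed in, with the robot touching nothing.
It also fails if it takes over 56 s, if anything falls off the work surface, if the arm or the gripper's body presses on something with over 40 N, if the wrist force passes 120 N, or if a joint passes its speed limit or range.

## Working session

There is one attempt and no reset: what is moved stays moved. The work goes in short steps, Python scripts to look and compute and a shell command to move; the robot and the scene stay as the last step left them, time stands still between calls to the robot, and variables do not carry over. Pictures are saved under pics/ and viewed, at most 10 in all, crops included, and the job is handed in when it is done.

```bash
mkdir -p pics; cat > h.py <<'E'
import numpy as np, cv2
from station import r, vision
def cam(n):
    m=vision.camera_model(n); f=210/np.tan(np.radians(m["vertical_fov"]/2))
    return np.array([[f,0,m["cx"]],[0,f,m["cy"]],[0,0,1.]]),np.array(m["distortion"],float),np.array(m["extrinsics"])
def ray(n,uv):
    K,D,T=cam(n); p=cv2.undistortPoints(np.array(uv,float).reshape(-1,1,2),K,D)[:,0]
    d=np.c_[p,np.ones(len(p))]@T[:3,:3].T
    return T[:3,3],d
def atz(n,uv,z):
    o,d=ray(n,uv); return o+d*((z-o[2])/d[:,2:])
def atdepth(n,uv,dep):
    o,d=ray(n,uv); return o+d*np.array(dep).reshape(-1,1)
def proj(n,P):
    K,D,T=cam(n); R=T[:3,:3].T
    return cv2.projectPoints(np.array(P,float).reshape(-1,3),cv2.Rodrigues(R)[0],-R@T[:3,3],K,D)[0][:,0]
def save(n,im): cv2.imwrite("pics/"+n,im[:,:,::-1])
E
python3 - <<'E'
from h import *
np.set_printoptions(precision=4,suppress=True)
ims={}
for n in("side","top"):
    im,d=vision.capture(n); save(n+"1.png",im); np.save(n+"d.npy",d)
    print(n,cam(n)[2])
    for t in("pin_grip","stub_grip","strap","eye","vise","rack","pin_collar"):
        for o in vision.find_in(n,t)[:2]:
            u,v=np.round(o["uv"]).astype(int); dd=d[v,u]
            print(t,o["conf"],o["uv"],atdepth(n,[o["uv"]],[dd])[0])
s=r.sense();print(s["time_s"],s["tcp_pos"],s["ee_rot"],s["wrist_force"])
E
```

```text
side [[-0.9559 -0.2168  0.1979  0.2833]
 [-0.2932  0.6716 -0.6804  0.7296]
 [ 0.0146 -0.7084 -0.7056  0.8523]
 [ 0.      0.      0.      1.    ]]
pin_grip 0.63 [215.7, 300.8] [0.5346 0.2893 0.0816]
stub_grip 0.82 [228.1, 275.9] [0.5363 0.2139 0.0716]
stub_grip 0.64 [369.3, 181.0] [ 0.2775 -0.2911  0.0039]
strap 0.95 [257.8, 189.5] [ 0.5701 -0.0959  0.0553]
eye 0.88 [259.4, 190.1] [ 0.5647 -0.0939  0.0563]
vise 0.74 [237.3, 192.6] [ 0.6385 -0.111   0.0108]
rack 0.57 [225.3, 300.5] [0.5245 0.265  0.052 ]
rack 0.54 [213.8, 301.1] [0.5385 0.2907 0.0807]
pin_collar 0.68 [142.7, 287.6] [0.7223 0.2852 0.0389]
pin_collar 0.55 [213.6, 299.9] [0.5394 0.2891 0.0826]
top [[-0.0652 -0.9741  0.2166  0.2858]
 [-0.9979  0.0646 -0.0098 -0.0295]
 [-0.0045 -0.2168 -0.9762  1.1136]
 [ 0.      0.      0.      1.    ]]
pin_grip 0.56 [156.0, 207.0] [0.5375 0.2675 0.0987]
pin_grip 0.35 [305.5, 193.1] [ 0.5583 -0.0993  0.0579]
stub_grip 0.62 [187.1, 207.4] [0.5317 0.1912 0.0973]
strap 0.78 [308.9, 195.1] [ 0.5533 -0.1076  0.055 ]
eye 0.96 [306.8, 191.1] [ 0.5633 -0.103   0.0579]
vise 0.66 [305.4, 173.3] [ 0.6109 -0.1032  0.0555]
rack 0.91 [172.9, 215.2] [0.5254 0.2382 0.05  ]
pin_collar 0.65 [155.9, 207.4] [0.5366 0.2678 0.0985]
pin_collar 0.28 [247.1, 269.6] [0.3802 0.0597 0.0178]
0.8 [0.1708 0.6012 0.4048] [[ 0.9619 -0.2733 -0.    ]
 [-0.2733 -0.9619  0.0001]
 [-0.     -0.0001 -1.    ]] [ 0.5251 -0.004   0.1118]
```

```bash
python3 - <<'E'
import cv2
a=cv2.imread("pics/top1.png");b=cv2.imread("pics/side1.png")
cv2.imwrite("pics/t1c.png",cv2.resize(a[90:300,120:390],None,fx=2.8,fy=2.8,interpolation=2))
E
```

```text
(no output)
```

View pics/t1c.png

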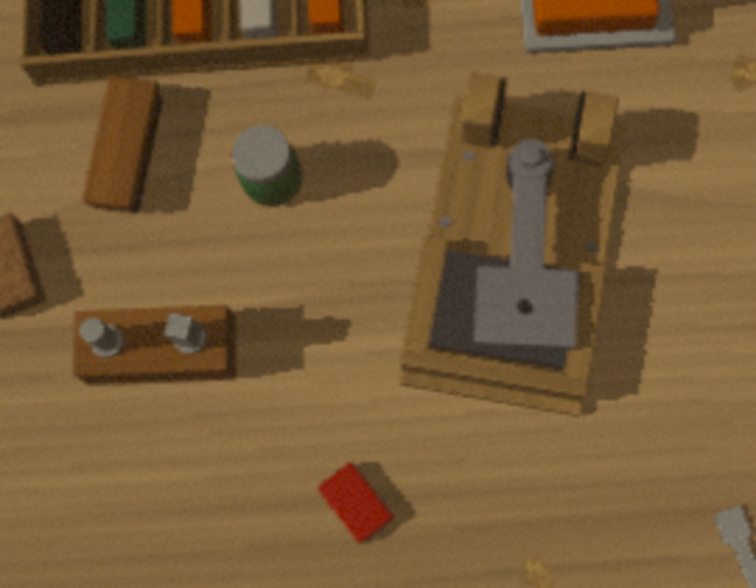

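View pics/side1.png

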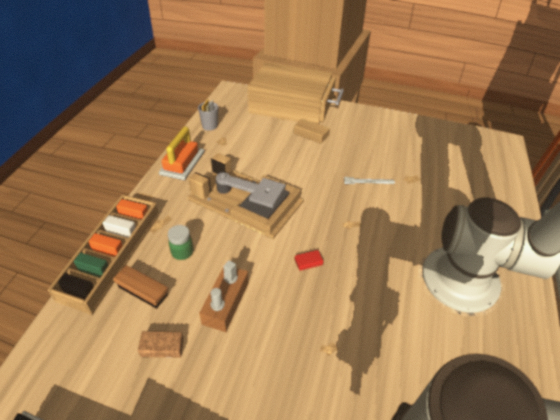

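The top crop shows the round pin at crop (98,330), i.e. pixel (155,208); the square stub is at (184,208). The eye is the dark hole at crop (525,306), pixel (307.5,199.3), and the pivot bolt is near pixel (310,145). The dark lug is exposed on the strap's +y side, as expected.

```bash
python3 - <<'E'
from h import *
np.set_printoptions(precision=4,suppress=True)
d=np.load("topd.npy"); im=cv2.imread("pics/top1.png")
v,u=np.mgrid[0:420,0:560]; P=atdepth("top",np.c_[u.ravel(),v.ravel()],d.ravel()).reshape(420,560,3)
def box(c,rad,z0,z1):
    m=(np.hypot(P[...,0]-c[0],P[...,1]-c[1])<rad)&(P[...,2]>z0)&(P[...,2]<z1)
    q=P[m]; return q, cv2.minAreaRect((q[:,:2]*1000).astype(np.float32)), q[:,2].mean()
for nm,a in dict(pintop=((.537,.267),.025,.09,.11),stub=((.532,.191),.025,.09,.11),rack=((.525,.235),.09,.042,.058),plate=((.556,-.105),.065,.05,.062),bolt=((.69,-.11),.03,.06,.075)).items():
    q,b,z=box(*a); print(nm,len(q),b,z,q.mean(0), [q.min(0),q.max(0)])
# dark hole centroid
g=cv2.cvtColor(im,cv2.COLOR_BGR2GRAY)[192:207,300:315].astype(float); print(g.astype(int))
w=np.clip(np.median(g)-20-g,0,None); vv,uu=np.mgrid[192:207,300:315]
c=[(w*uu).sum()/w.sum(),(w*vv).sum()/w.sum()]; print(c,atz("top",[c],.054))
print("bolt",atz("top",[[310.4,144.3]],.066))
for n in("top","side"):
  im2,dd=vision.capture(n)
  for t in("pin_grip","stub_grip","strap"):
    for o in vision.cut_out(n,t)[:1]:
      m=o["region"]; vs,us=np.nonzero(m); print(n,t,o["conf"],o["uv"],m.sum(),us.min(),us.max(),vs.min(),vs.max())
E
```

```text
pintop 72 ((536.8543701171875, 276.1173095703125), (22.310792922973633, 20.727174758911133), 42.41043472290039) 0.09863782244267004 [0.5361 0.2753 0.0986] [array([0.5269, 0.2651, 0.0913]), array([0.5476, 0.2877, 0.1036])]
stub 80 ((535.4290161132812, 200.3997344970703), (21.746042251586914, 20.791851043701172), 73.19449615478516) 0.0988600884953428 [0.5349 0.1996 0.0989] [array([0.5231, 0.1879, 0.0901]), array([0.5461, 0.2113, 0.104 ])]
rack 1075 ((536.257568359375, 238.3293914794922), (142.16534423828125, 62.2407341003418), 88.71709442138672) 0.04995192459158679 [0.5336 0.236  0.05  ] [array([0.5044, 0.167 , 0.0424]), array([0.5681, 0.3094, 0.0576])]
plate 1160 ((563.8677368164062, -104.79097747802734), (89.84159088134766, 113.61720275878906), 82.3748550415039) 0.05613748747545157 [ 0.5519 -0.1029  0.0561] [array([ 0.5033, -0.1497,  0.0501]), array([ 0.6208, -0.0548,  0.0619])]
bolt 63 ((683.6332397460938, -115.91336059570312), (32.70183181762695, 32.256202697753906), 46.64303970336914) 0.06458563313051116 [ 0.6819 -0.1174  0.0646] [array([ 0.663 , -0.1359,  0.0601]), array([ 0.6982
[... 710 characters left out ...]
 97]
 [100  97  95  94  98  97  93  95  98  97  99 101  99  98  99]
 [ 98  99  99  95  96  97  97  98  97 100  92  98  97  96  96]
 [ 94  96  96  94  99  96  95  96  96  95  98  93  97  95  96]
 [ 95  99  95  95  97  96  98  97  98  95  97  97  91  94  96]]
[np.float64(307.04753820033955), np.float64(199.19354838709677)] [[ 0.5433 -0.1022  0.054 ]]
bolt [[ 0.6844 -0.1214  0.066 ]]
top pin_grip 0.68 [156.6, 209.7] 134 149 163 204 217
top stub_grip 0.62 [188.8, 210.2] 151 180 193 202 215
top strap 0.86 [309.6, 194.3] 1570 288 325 140 214
side pin_grip 0.52 [216.0, 301.6] 219 211 223 289 310
side stub_grip 0.6 [227.3, 273.3] 215 224 235 262 282
side strap 0.61 [257.4, 187.1] 985 216 284 176 206
```

Round pin at (0.536, 0.276), which agrees with the rack centre +38 mm. Eye at (0.543, -0.102), pivot at (0.684, -0.118), 141 mm apart as it should be. I keep the tool orientation, half open, and move over the pin.

```bash
python3 -m creep '[[0,220,107,43,0,0,0],[0,220,107,43,0,0,0],[0,220,107,43,0,0,0],[0,220,107,43,0,0,0],[0,220,107,43,0,0,0],[0,220,107,43,0,0,0],[0,220,107,43,0,0,0],[0,220,107,43,0,0,0]]'; python3 -m creep '[[0,220,106,42,0,0,0],[0,220,106,42,0,0,0],[0,220,106,42,0,0,0],[0,220,106,42,0,0,0],[0,220,106,42,0,0,0],[0,220,106,42,0,0,0],[0,220,106,42,0,0,0],[0,220,106,42,0,0,0]]'; python3 - <<'E'
from h import *
im,d=vision.capture("side"); save("s2.png",cv2.resize(im[200:350,120:320],None,fx=4,fy=4,interpolation=2))
print(r.sense())
E
```

```text
time_s: 1.87
tcp_pos: [0.3546, 0.4366, 0.3615]
ee_rot: [[0.961, -0.277, -0.0], [-0.277, -0.961, -0.001], [-0.0, 0.001, -1.0]]
wrist_force: [0.1, 0.4, 0.4]
gripper_width: 0.527
gripper_force: 0.0
time_s: 2.53
tcp_pos: [0.5367, 0.2757, 0.3192]
ee_rot: [[0.961, -0.275, -0.0], [-0.275, -0.961, -0.0], [-0.0, 0.0, -1.0]]
wrist_force: [1.5, 0.2, -0.3]
gripper_width: 0.502
gripper_force: 0.0
{'time_s': 2.5833, 'joints': array([ 4.26615462e+01,  2.40033160e+01, -9.48276007e+00, -3.92373026e-03,
       -5.65028400e+01,  3.14717624e+01]), 'joint_velocities': array([ 1.90817599, -1.02665782, -0.28162855, -0.01517097,  0.01026908,
        0.13433135]), 'effort': array([-1.07240193e+00, -3.82872033e+01,  1.68115979e+01,  3.76803830e+00,
        6.45658909e-02,  5.37199405e-03]), 'tcp_pos': array([0.53597941, 0.27662591, 0.31965587]), 'ee_rot': array([[ 9.61890077e-01, -2.73436408e-01,  1.03559388e-04],
       [-2.73436423e-01, -9.61890063e-01,  1.73092228e-04],
       [ 5.22830292e-05, -1.94812605e-04, -9.99999980e-01]]), 'wrist_force': array([ 0.73686752,  0.26199626, -0.11633279]), 'moment': array([-0.02233825, -0.00543539,  0.03283831]), 'gripper_force': 0.0, 'gripper_width': 0.5004123578861749}
```

View pics/s2.png

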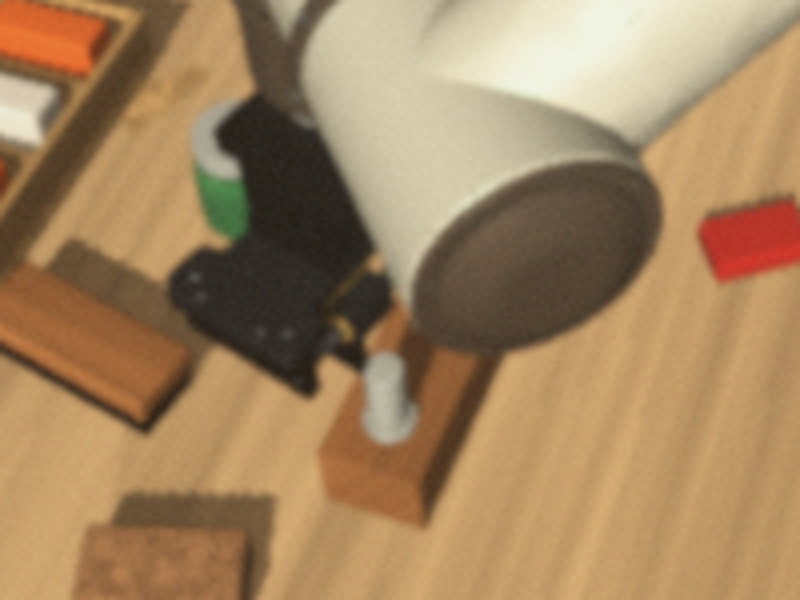

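The side crop shows the round pin clear, its top at crop (385,362), pixel (216,290), with the fingers hovering up-left of it near (350,300). I check both against the projection.

```bash
python3 - <<'E'
from h import *
print((proj("side",[[.536,.276,.1],[.536,.276,.056],[.536,.276,.138]])-[120,200])*4)
print((proj("side",[[.536-.006,.276-.021,.138],[.536+.006,.276+.021,.138]])-[120,200])*4)
im,d=vision.capture("top")
import numpy as np
print(vision.find_in("top","pin_grip")[:2])
for c in ((385,364),(385,380)):
    print(atz("side",[[120+c[0]/4,200+c[1]/4]],.1))
E
```

```text
[[386.920759   362.99075519]
 [393.71872618 408.62325202]
 [380.68232129 320.77078243]]
[[406.90834156 292.04262003]
 [353.75915124 350.25766554]]
[]
[[0.53672133 0.27690447 0.1       ]]
[[0.53293787 0.286186   0.1       ]]
```

The side view agrees with (0.536, 0.276) to a millimetre. Descending, then closing.

```bash
python3 -m creep '[[0,0,0,35,0,0,0],[0,0,0,60,0,0,0],[0,0,0,74,0,0,0],[0,0,0,74,0,0,0],[0,0,0,74,0,0,0],[-1,0,0,74,0,0,0],[-1,0,0,74,0,0,0],[-1,0,0,74,0,0,0]]'; python3 -m creep '[[-1,0,0,0,0,0,0],[-1,0,0,0,0,0,0],[-1,0,0,0,0,0,0],[-1,0,0,0,0,0,0]]'
```

```text
time_s: 3.35
tcp_pos: [0.536, 0.2767, 0.2474]
ee_rot: [[0.962, -0.273, 0.002], [-0.273, -0.962, 0.002], [0.002, -0.003, -1.0]]
wrist_force: [0.6, -0.6, -0.1]
gripper_width: 0.355
gripper_force: 0.0
time_s: 3.68
tcp_pos: [0.5363, 0.2767, 0.2469]
ee_rot: [[0.962, -0.273, 0.003], [-0.273, -0.962, 0.002], [0.002, -0.003, -1.0]]
wrist_force: [-0.8, 3.0, 3.5]
gripper_width: 0.246
gripper_force: 30.0
```

Gripped (21.4 mm wide). Lifting straight out, then measuring to the eye.

```bash
python3 -m creep '[[-1,0,0,-15,0,0,0],[-1,0,0,-35,0,0,0],[-1,0,0,-55,0,0,0],[-1,0,0,-85,0,0,0],[-1,0,0,-120,0,0,0],[-1,0,0,-120,0,0,0],[-1,0,0,-120,0,0,0]]'; python3 - <<'E'
from h import *
s=r.sense();print(s["gripper_width"],s["tcp_pos"],s["wrist_force"]); R=np.array(s["ee_rot"])
print(R.T@(np.array([.5433,-.1022,.33])-s["tcp_pos"])*1000)
E
```

```text
time_s: 4.27
tcp_pos: [0.5359, 0.2758, 0.3677]
ee_rot: [[0.962, -0.274, 0.003], [-0.274, -0.962, 0.002], [0.002, -0.003, -1.0]]
wrist_force: [0.1, -1.0, -1.3]
gripper_width: 0.24
gripper_force: 30.0
0.24021640481205717 [0.53586999 0.27577986 0.36769606] [ 0.05024759 -0.9746312  -1.2790927 ]
[110.5176322  361.62491986  36.85435252]
```

```bash
python3 -m creep '[[-1,60,190,0,0,0,0],[-1,60,190,0,0,0,0],[-1,60,190,0,0,0,0],[-1,60,190,0,0,0,0],[-1,60,190,0,0,0,0],[-1,60,190,0,0,0,0],[-1,60,190,0,0,0,0]]'; python3 -m creep '[[-1,50,172,0,0,0,0],[-1,50,172,0,0,0,0],[-1,50,172,0,0,0,0],[-1,50,172,0,0,0,0],[-1,50,172,20,0,0,0],[-1,50,172,40,0,0,0],[-1,50,172,50,0,0,0],[-1,50,172,50,0,0,0]]';python3 - <<'E'
from h import *
im,d=vision.capture("side"); save("s3.png",cv2.resize(im[120:270,160:360],None,fx=4,fy=4,interpolation=2))
s=r.sense();print(s["tcp_pos"],s["ee_rot"],s["wrist_force"])
p=np.array(s["tcp_pos"]);z=np.array(s["ee_rot"])[:,2]
print("tip,collar",p+z*(.164+.0729),p+z*(.164+.0329))
print((proj("side",[p+z*(.164+.0729),p+z*(.164+.0329),[.5433,-.1022,.056]])-[160,120])*4)
E
```

```text
time_s: 4.85
tcp_pos: [0.541, 0.0748, 0.364]
ee_rot: [[0.961, -0.277, -0.004], [-0.277, -0.961, -0.001], [-0.003, 0.002, -1.0]]
wrist_force: [-0.5, 0.4, -0.4]
gripper_width: 0.244
gripper_force: 30.0
time_s: 5.52
tcp_pos: [0.5419, -0.1017, 0.3122]
ee_rot: [[0.962, -0.273, -0.008], [-0.273, -0.962, 0.0], [-0.008, 0.002, -1.0]]
wrist_force: [0.5, -0.6, -0.8]
gripper_width: 0.243
gripper_force: 30.0
[ 0.54261843 -0.10137188  0.31409802] [[ 9.62290167e-01 -2.71991777e-01 -4.25531394e-03]
 [-2.71996029e-01 -9.62298271e-01 -4.43579674e-04]
 [-3.97423122e-03  1.58428085e-03 -9.99990848e-01]] [0.86903391 0.19134024 0.61661783]
tip,collar [ 0.54161035 -0.10147696  0.07720019] [ 0.54178056 -0.10145922  0.11719983]
[[432.97381636 257.70525533]
 [433.07905634 212.83984447]
 [430.78083896 279.43791791]]
```

View pics/s3.png

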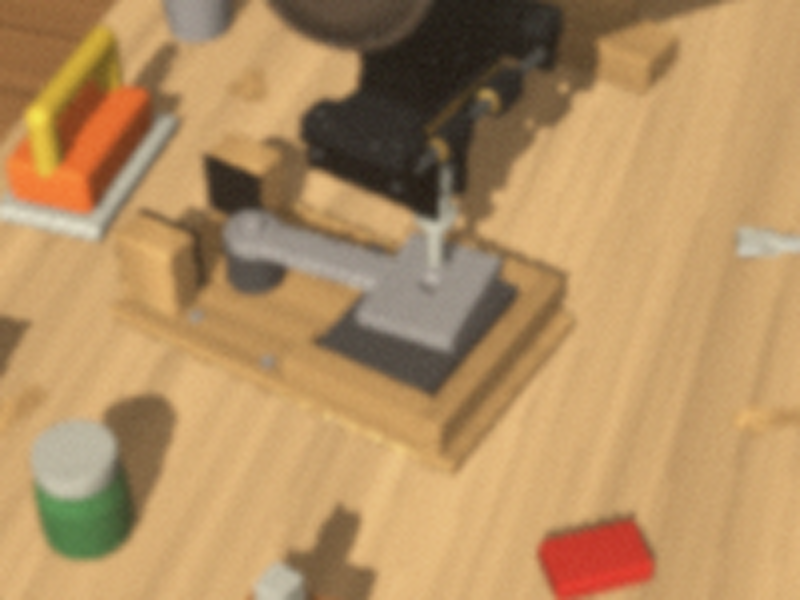

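The side crop shows the tip at crop (433,262) just above the eye at (430,283), with the shank upright; this matches the projections. Shift +2 mm in tool x and lower the tip carefully into the eye.

```bash
python3 -m creep '[[-1,2,0,0,0,0,0],[-1,2,0,10,0,0,0],[-1,2,0,18,0,0,0],[-1,2,0,22,0,0,0],[-1,2,0,25,0,0,0],[-1,2,0,27,0,0,0],[-1,2,0,27,0,0,0]]'
```

```text
time_s: 6.15
tcp_pos: [0.5442, -0.1026, 0.2881]
ee_rot: [[0.962, -0.273, -0.002], [-0.273, -0.962, 0.0], [-0.002, 0.0, -1.0]]
wrist_force: [-0.7, 0.6, -0.7]
gripper_width: 0.246
gripper_force: 30.0
```

The tip is 5 mm into the eye with no force. Going on towards the lug top.

```bash
python3 -m creep '[[-1,0,0,3,0,0,0],[-1,0,0,5,0,0,0],[-1,0,0,6,0,0,0],[-1,0,0,6,0,0,0],[-1,0,0,6,0,0,0]]'; python3 -m creep '[[-1,0,0,1,0,0,0],[-1,0,0,2,0,0,0],[-1,0,0,2,0,0,0],[-1,0,0,2,0,0,0]]'
```

```text
time_s: 6.57
tcp_pos: [0.5444, -0.1028, 0.2825]
ee_rot: [[0.962, -0.273, -0.001], [-0.273, -0.962, 0.0], [-0.001, 0.0, -1.0]]
wrist_force: [-0.8, 0.3, -0.7]
gripper_width: 0.246
gripper_force: 30.0
time_s: 6.9
tcp_pos: [0.5445, -0.1028, 0.2807]
ee_rot: [[0.962, -0.273, -0.0], [-0.273, -0.962, -0.0], [-0.0, 0.0, -1.0]]
wrist_force: [-1.8, 0.8, 1.2]
gripper_width: 0.246
gripper_force: 30.0
```

```bash
python3 -m creep '[[-1,0,0,1,0,0,0],[-1,0,0,1,0,0,0],[-1,0,0,1,0,0,0]]'; python3 -m creep '[[-1,0,0,1.5,0,0,0],[-1,0,0,1.5,0,0,0],[-1,0,0,1.5,0,0,0]]'
```

```text
time_s: 7.15
tcp_pos: [0.5445, -0.1028, 0.2797]
ee_rot: [[0.962, -0.273, -0.0], [-0.273, -0.962, -0.0], [-0.0, 0.0, -1.0]]
wrist_force: [-2.4, 1.5, 0.9]
gripper_width: 0.241
gripper_force: 30.0
time_s: 7.4
tcp_pos: [0.5447, -0.1028, 0.2787]
ee_rot: [[0.962, -0.273, 0.0], [-0.273, -0.962, -0.0], [0.0, 0.0, -1.0]]
wrist_force: [-3.3, 0.9, 4.9]
gripper_width: 0.244
gripper_force: 30.0
```

The tip is on the lug top: tip z is 41.8 mm, with 5 N upward. The -x force says the pin sits about 1 mm too far in +x. I recentre and start swinging the strap towards +y under light pressure.

```bash
python3 -m creep '[[-1,-1,0.2,0.3,0,0,0],[-1,-1.2,-0.8,0.4,0,0,0],[-1,-1.4,-1.8,0.4,0,0,0],[-1,-1.6,-2.8,0.4,0,0,0],[-1,-1.7,-3.7,0.4,0,0,0],[-1,-1.7,-3.7,0.4,0,0,0]]'; python3 -m creep '[[-1,-0.1,-1,0,0,0,0],[-1,-0.3,-2,0,0,0,0],[-1,-0.4,-3,0,0,0,0],[-1,-0.4,-3,0,0,0,0]]'
```

```text
time_s: 7.9
tcp_pos: [0.5443, -0.0997, 0.2787]
ee_rot: [[0.962, -0.272, 0.001], [-0.272, -0.962, -0.002], [0.001, 0.002, -1.0]]
wrist_force: [-2.2, -4.1, 5.6]
gripper_width: 0.249
gripper_force: 30.1
time_s: 8.23
tcp_pos: [0.5447, -0.0967, 0.2788]
ee_rot: [[0.962, -0.273, 0.001], [-0.273, -0.962, -0.002], [0.001, 0.002, -1.0]]
wrist_force: [-2.4, -4.1, 5.9]
gripper_width: 0.245
gripper_force: 30.1
```

```bash
python3 -m creep '[[-1,-0.3,-1,0,0,0,0],[-1,-0.5,-2,0,0,0,0],[-1,-0.6,-3,0,0,0,0],[-1,-0.6,-3,0,0,0,0]]'; python3 -m creep '[[-1,-0.1,-1,0,0,0,0],[-1,-0.2,-2,0,0,0,0],[-1,-0.3,-3,0,0,0,0],[-1,-0.3,-3,0,0,0,0]]'
```

```text
time_s: 8.57
tcp_pos: [0.545, -0.0937, 0.2787]
ee_rot: [[0.962, -0.272, 0.001], [-0.272, -0.962, -0.002], [0.002, 0.002, -1.0]]
wrist_force: [-2.8, -4.9, 5.0]
gripper_width: 0.243
gripper_force: 30.1
time_s: 8.9
tcp_pos: [0.5456, -0.0906, 0.2787]
ee_rot: [[0.962, -0.273, 0.001], [-0.273, -0.962, -0.002], [0.002, 0.002, -1.0]]
wrist_force: [-1.5, -3.6, 5.0]
gripper_width: 0.239
gripper_force: 30.0
```

```bash
python3 -m creep '[[-1,-0.1,-1,0,0,0,0],[-1,-0.2,-2,0,0,0,0],[-1,-0.3,-3,0,0,0,0],[-1,-0.3,-3,0,0,0,0]]'; python3 -m creep '[[-1,-0.1,-1,0,0,0,0],[-1,-0.1,-2,0,0,0,0],[-1,-0.2,-3,0,0,0,0],[-1,-0.2,-3,0,0,0,0]]'
```

```text
time_s: 9.23
tcp_pos: [0.546, -0.0869, 0.278]
ee_rot: [[0.962, -0.274, 0.001], [-0.274, -0.962, -0.0], [0.001, -0.0, -1.0]]
wrist_force: [-1.6, -0.9, -0.2]
gripper_width: 0.247
gripper_force: 30.0
time_s: 9.57
tcp_pos: [0.5466, -0.0834, 0.2775]
ee_rot: [[0.962, -0.273, 0.001], [-0.273, -0.962, 0.0], [0.0, -0.001, -1.0]]
wrist_force: [-0.1, -0.2, -0.5]
gripper_width: 0.246
gripper_force: 30.0
```

The upward force vanished and the tip dropped: it is over the lug hole. Descending gently here.

```bash
python3 -m creep '[[-1,0,0,1,0,0,0],[-1,0,0,2,0,0,0],[-1,0,0,3,0,0,0],[-1,0,0,4,0,0,0],[-1,0,0,4,0,0,0]]'
```

```text
time_s: 9.98
tcp_pos: [0.5463, -0.0838, 0.2735]
ee_rot: [[0.962, -0.273, -0.0], [-0.273, -0.962, 0.0], [-0.0, -0.0, -1.0]]
wrist_force: [-0.4, -0.5, -0.4]
gripper_width: 0.242
gripper_force: 30.0
```

```bash
python3 -m creep '[[-1,0,0,2,0,0,0],[-1,0,0,4,0,0,0],[-1,0,0,6,0,0,0],[-1,0,0,8,0,0,0],[-1,0,0,8,0,0,0]]'
```

```text
time_s: 10.4
tcp_pos: [0.5462, -0.0838, 0.2653]
ee_rot: [[0.962, -0.273, -0.001], [-0.273, -0.962, 0.0], [-0.001, 0.0, -1.0]]
wrist_force: [0.2, 0.5, -1.3]
gripper_width: 0.245
gripper_force: 30.0
```

```bash
python3 -m creep '[[-1,0,0,2,0,0,0],[-1,0,0,4,0,0,0],[-1,0,0,6,0,0,0],[-1,0,0,8,0,0,0],[-1,0,0,10,0,0,0],[-1,0,0,11,0,0,0],[-1,0,0,11,0,0,0]]'
```

```text
time_s: 10.98
tcp_pos: [0.5463, -0.0838, 0.2545]
ee_rot: [[0.962, -0.273, -0.001], [-0.273, -0.962, -0.0], [-0.001, 0.0, -1.0]]
wrist_force: [0.2, -0.4, -0.9]
gripper_width: 0.243
gripper_force: 30.0
```

```bash
python3 -m creep '[[-1,0,0,1,0,0,0],[-1,0,0,1.5,0,0,0],[-1,0,0,2,0,0,0],[-1,0,0,2,0,0,0]]'; python3 -m creep '[[-1,0,0,0.5,0,0,0],[-1,0,0,0.5,0,0,0],[-1,0,0,0.5,0,0,0]]'
```

```text
time_s: 11.32
tcp_pos: [0.5464, -0.0838, 0.2529]
ee_rot: [[0.962, -0.273, 0.0], [-0.273, -0.962, -0.0], [0.0, -0.0, -1.0]]
wrist_force: [0.3, -0.4, -1.5]
gripper_width: 0.243
gripper_force: 30.0
time_s: 11.57
tcp_pos: [0.5464, -0.0838, 0.2528]
ee_rot: [[0.962, -0.273, 0.0], [-0.273, -0.962, -0.0], [0.0, -0.0, -1.0]]
wrist_force: [-1.9, 1.0, 3.2]
gripper_width: 0.242
gripper_force: 30.0
```

The collar contacts at exactly the expected height, with 3 N upward. Press slightly, release, retreat straight up.

```bash
python3 -m creep '[[-1,0,0,0.4,0,0,0],[-1,0,0,0.4,0,0,0],[-1,0,0,0,0,0,0],[0,0,0,0,0,0,0],[0,0,0,0,0,0,0],[0,0,0,0,0,0,0],[0,0,0,0,0,0,0],[0,0,0,0,0,0,0]]'; python3 -m creep '[[0,0,0,-10,0,0,0],[0,0,0,-40,0,0,0],[0,0,0,-80,0,0,0],[0,0,0,-120,0,0,0],[0,0,0,-150,0,0,0],[0,0,0,-150,0,0,0]]'; python3 -m creep '[[0,-80,-120,0,0,0,0],[0,-80,-120,0,0,0,0],[0,-80,-120,0,0,0,0],[0,-80,-120,0,0,0,0],[0,-80,-120,0,0,0,0],[0,-80,-120,0,0,0,0]]'; python3 - <<'E'
from h import *
im,d=vision.capture("side"); save("s4.png",cv2.resize(im[120:270,160:360],None,fx=4,fy=4,interpolation=2))
print((proj("side",[[.5463,-.0838,.1-.04+.046],[.5463,-.0838,.056]])-[160,120])*4, r.sense()["gripper_width"])
E
```

```text
time_s: 12.23
tcp_pos: [0.5463, -0.0839, 0.2521]
ee_rot: [[0.962, -0.273, -0.0], [-0.273, -0.962, -0.0], [-0.0, 0.0, -1.0]]
wrist_force: [-0.6, -0.1, 0.5]
gripper_width: 0.471
gripper_force: 0.0
time_s: 12.73
tcp_pos: [0.5476, -0.084, 0.4111]
ee_rot: [[0.962, -0.272, 0.016], [-0.272, -0.962, -0.001], [0.016, -0.004, -1.0]]
wrist_force: [0.2, -0.3, 1.0]
gripper_width: 0.497
gripper_force: 0.0
time_s: 13.23
tcp_pos: [0.5018, 0.0543, 0.403]
ee_rot: [[0.963, -0.271, 0.001], [-0.271, -0.963, 0.0], [0.001, -0.001, -1.0]]
wrist_force: [-0.3, -0.7, 0.4]
gripper_width: 0.496
gripper_force: 0.0
[[418.47427358 240.71175143]
 [418.47607974 295.77215082]] 0.4985818378881409
```

View pics/s4.png

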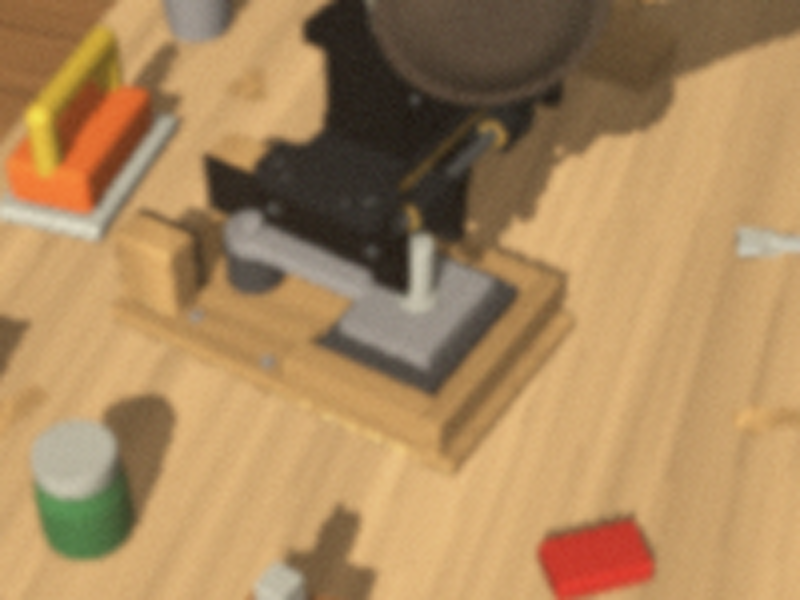

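The pin stands upright at crop (420,240–300), as projected for a seated pin, and is free of the fingers. A quick height check from the top camera before handing in.

```bash
python3 - <<'E'
from h import *
im,d=vision.capture("top"); v,u=np.mgrid[0:420,0:560]
P=atdepth("top",np.c_[u.ravel(),v.ravel()],d.ravel()); m=(np.hypot(P[:,0]-.546,P[:,1]+.084)<.013)&(P[:,2]>.09)&(P[:,2]<.2)
print(m.sum(),P[m].mean(0) if m.any() else None,np.median(P[m][:,2]) if m.any() else None)
d2=vision.capture("side")[1]
P=atdepth("side",np.c_[u.ravel(),v.ravel()],d2.ravel()); m=(np.hypot(P[:,0]-.546,P[:,1]+.084)<.013)&(P[:,2]>.06)&(P[:,2]<.15)
print(m.sum(),np.percentile(P[m][:,2],[5,50,95,100]))
E
```

```text
72 [ 0.54582867 -0.08469293  0.10507071] 0.10561943486125391
89 [0.06143571 0.08898156 0.10665558 0.10706856]
```

The pin's top is at 106 mm (56 + 50), so the collar is flush.

```bash
python3 -c "
from station import r
print(r.finish_job())"
```

```text
the job is handed in; nothing more can be done
None
```

The round-grip pin is through the strap eye and the lug hole with its collar flush on the strap (pin top measured at 106 mm, as expected when seated). It is released, and the job was handed in at about 13 s of the 56 s limit.

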